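# Shut and latch the cake box

### The job

Close up the box that has the baked cakes in it: with the fingertips push its sliding lid fully shut, then push its wing latch round all the way until the bar lies straight back over the lid. Push gently and do not pinch or lift anything; leave the other box, with the empty foil cups, open as it is, and leave the things standing around where they are.

Things in the scene. Friction and masses are not known exactly. Their poses are not given: they have to be found in the camera images.
- cake_box: cake box: fixed white box, 152 (x) x 142 (y) mm, rims 66 mm high, holding two baked cakes in oval foil cups; flat metal sliding lid, wing latch at the front. Origin: centre of its underside on the worktop; x from front (latch) to back, where the lid slides out; y left. Front face at x = -0.076; latch pivot at (-0.086, -0.020) on a boss out to x = -0.097
- cake_lid (a joint): slide of the cake box's lid, m: 0 = fully shut (a stop), grows as the lid goes back (+x of the box), stop at 0.10; starts 0.05 to 0.08 open; stays where it is left, about 2 N of friction
- cake_pull (a point): middle of the top edge of the finger pull on the cake box's lid: upright metal strip 70 mm wide (y of the box), 8 mm thick (x), 22 mm tall, from the lid's top (60 mm above the worktop) to 82 mm. Rides with the lid; at (-0.015, 0, 0.082) of the box when shut. Pushing its back (+x) face towards -x of the box shuts the lid. Axes as the box
- cake_latch (a joint): turn of the cake box's wing latch about its upright pivot, rad, anticlockwise from above positive: 0 = fastened (a stop), bar back over the lid's front edge (+x of the box); about 1.57 = unfastened, bar along the front rim to +y of the box (stop 1.65); starts 1.3 to 1.57; stays where left, friction 0.04 N m
- cake_wing (a point): middle of the top edge of the cake box's latch wing: upright dark metal fin on the flat bar, 8 mm thick, running along the bar from 12 to 44 mm from the pivot (this point 28 mm), from the bar's top at 73 mm to 96 mm above the worktop. The bar is 14 mm wide, its end 45 mm from the pivot. x points from the pivot out along the bar, z up
- cup_box: cup box: fixed white box, 152 (x) x 142 (y) mm, rims 66 mm high, holding two stacks of empty foil cups; the twin of the cake box; flat metal sliding lid, wing latch at the front. Origin: centre of its underside on the worktop; x from front (latch) to back, where the lid slides out; y left. Front face at x = -0.076; latch pivot at (-0.086, -0.020) on a boss out to x = -0.097
- cup_lid (a joint): slide of the cup box's lid, m: 0 = fully shut (a stop), grows as the lid goes back (+x of the box), stop at 0.10; starts 0.05 to 0.08 open; stays where it is left, about 2 N of friction
- cup_pull (a point): middle of the top edge of the finger pull on the cup box's lid: upright metal strip 70 mm wide (y of the box), 8 mm thick (x), 22 mm tall, from the lid's top (60 mm above the worktop) to 82 mm. Rides with the lid; at (-0.015, 0, 0.082) of the box when shut. Pushing its back (+x) face towards -x of the box shuts the lid. Axes as the box
- cup_latch (a joint): turn of the cup box's wing latch about its upright pivot, rad, anticlockwise from above positive: 0 = fastened (a stop), bar back over the lid's front edge (+x of the box); about 1.57 = unfastened, bar along the front rim to +y of the box (stop 1.65); starts 1.3 to 1.57; stays where left, friction 0.04 N m
- cup_wing (a point): middle of the top edge of the cup box's latch wing: upright dark metal fin on the flat bar, 8 mm thick, running along the bar from 12 to 44 mm from the pivot (this point 28 mm), from the bar's top at 73 mm to 96 mm above the worktop. The bar is 14 mm wide, its end 45 mm from the pivot. x points from the pivot out along the bar, z up
- foil_cake_1: baked cake in an oval foil cup, 59x107x28 mm, in the cake box (inner floor 5 mm up), front one; origin under its centre, long along y
- foil_cake_2: the same, 59x105x28 mm, the back one in the cake box
- foil_stack_2: nested stack of empty oval foil cups, 65x113x44 mm, in the cup box; origin under its centre
- foil_stack_3: nested stack of empty oval foil cups, 65x113x36 mm, in the cup box; origin under its centre
- loose_cake: a cake in a foil cup standing on the worktop, 59x105x28 mm, between the boxes on the robot's side; origin under its centre; a bystander
- sugar_shaker: round steel sugar shaker, 68 mm across, 106 mm high, behind and between the boxes; origin under its centre; a bystander
- masking_tape: roll of masking tape lying flat, 97x95x25 mm, left of the left box; origin under its centre; a bystander
Not all that is in view belongs to the job. What is shaped like the foil_cake_1 but purple or turquoise is not meant.

How it is judged:
By the outcome, as a careful person would: the job done as asked, in the order asked, and still so for the second after the job is handed in, with the robot touching nothing.
It also fails if it takes over 45 s, if anything falls off the work surface, if the arm or the gripper's body presses on something with over 40 N, if the wrist force passes 120 N, or if a joint passes its speed limit or range.

### The arm

A 6-joint arm with a two-finger parallel gripper is mounted at the origin on a cart in front of the work surface, level with it; the furniture and walls round the work are solid. World frame = base frame: x ahead of the robot, y to its left, z up, the work surface at z = 0. Lengths are in m, angles in rad, forces in N, time in s.
With the tool pointing down it reaches from about 0.3 to 0.875 m from the base axis. Payload 4.2 kg.
Tool frame: the origin (TCP) lies at the very end of the fingers, on their centre line; the grasp point (between the pads) lies 19 mm behind it; z points along the fingers, y is the line along which they close (so a half turn about z gives the same grasp; the last joint's range is limited). The gripper opens to 85 mm and grips with 20 to 120 N. Pads are 22 mm wide; open, the fingers measure 114 mm over their backs; the gripper's body (76 mm by 85 mm) begins 54 mm behind the grasp point. The pads swing forward as they close: fully open they stand 13 mm farther back than shut.
Start: joints at [-1.343, 0.32, 1.565, -0, 1.257, -0.02], TCP at [0.141, -0.557, 0.231] pointing down, gripper open.
Joint ranges: [-3.11, 3.11], [-0.84, 2.01], [0.21, 2.61], [-1.34, 4.49], [0.05, 2.63], [-2.56, 2.56]. Speed limits (rad/s): [2.57, 2.57, 3.14, 3.14, 3.14, 3.14].

### API

Orientations are given as a rotation vector (axis times angle).
In Python, from bench import observe, eyes, job gives the robot as it stands.
- The arm moves only by the tool shift_gripper, called after "Request:" as name(argument=value, ...), one argument or row to a line, values as JSON. Schema: {"type":"object","properties":{"motion":{"type":"array","items":{"type":"object","properties":{"sx":{"type":"number"},"sy":{"type":"number"},"sz":{"type":"number"},"ax":{"type":"number"},"ay":{"type":"number"},"az":{"type":"number"}},"additionalProperties":false},"minItems":1,"maxItems":10},"aperture":{"type":"number"},"only":{"type":"string"},"quiet":{"type":"boolean"},"lines":{"type":"string"}},"required":["motion"],"additionalProperties":false}. motion is a list of rows, 1 to 10 of them, each an object with the fields sx, sy, sz (the shift in shares of the most that a row can go, 1 being 50 mm), ax, ay, az (a rotation vector in shares of 4 rad (1.0 is 4 rad)); a field left out counts as zero; each row shifts and turns the commanded pose from where the row before left it, along the tool's axes as they then stand; what a row does not reach is not made up. A row lasts 1/10 s, in which the tool goes at most 0.05 m and 0.15 rad, less where a joint would pass 70% of its speed; a pose out of reach is approached as far as the arm can. aperture is the opening from 0.0 (shut) to 1.0 (fully open), set as the call begins (left out keeps the last). The fingers move at their own pace and stop on an object; the grip force is fixed at half the most. Time passes only in rows, so rows that do not move let the fingers close. The tool returns the time, the measured TCP pose, the force, the opening and the grip force at its end. only (a regular expression) keeps the lines of the reply that match it, lines (a string "A,B") keeps lines A to B, and quiet returns only ok. Shift and turn numbers lie between -1 and 1, and a call with a number outside is refused. Input that does not fit is refused with a message, and nothing moves.
- observe(): the state, without advancing time (a new reading comes with each control period).
- eyes.snapshot(name): name is "scene" or "top"; returns a dict with "img" (384x512x3 uint8, red, green, blue), "range_z" (384x512 float32, m along the optical axis (not along the pixel's ray), 0 where there is no reading), "K" (3x3 intrinsics, pixels), "origin" and "rotation" of the camera in the world. Camera axes: x right, y down, z forward; pixel columns grow to the right and rows downward; lengths in m; the calibration is good to about 2 mm. A picture is of the moment at which its call begins.
- job.sign_off(): hands the job in; it is judged then, once.
The state is a dict: "clock": time; "joints": joint angles; "qvel": joint speeds; "joint_torque": joint torques, N m; "tool_pos": TCP position; "tcp_rot": TCP orientation; "contact_force": force on the tool from outside, world axes, zero at the start; "moment": the same for the moment, N m; "grip_width": opening from 0.0 (shut) to 1.0 (fully open); "gripper_force": force on a finger pad.
Only numpy, scipy, OpenCV 4.12 (cv2) and the standard library are available. Lean on these libraries where they do the work, as an engineer would, in place of code of your own. Each camera call takes 0.05 s, during which the arm holds its last target. There are 200 camera calls.

## Working session

There is one attempt and no reset: what is moved stays moved. The work goes in short steps, Python scripts to look and compute and a tool call to move; the robot and the scene stay as the last step left them, time stands still between calls to the robot, and variables do not carry over. Pictures are saved under pics/ and viewed, at most 10 in all, crops included, and the job is handed in when it is done.

```bash
mkdir -p pics
```

Create h.py:
```python
import numpy as np,cv2
from bench import observe,eyes,job
def snap(n):
    s=eyes.snapshot(n); np.savez(f'{n}.npz',**s); return s
def pts(s):
    K=np.array(s['K']);z=s['range_z'];v,u=np.mgrid[:z.shape[0],:z.shape[1]]
    p=np.stack([(u-K[0,2])/K[0,0]*z,(v-K[1,2])/K[1,1]*z,z],-1)
    return p@np.array(s['rotation']).T+np.array(s['origin'])
```

Run:
```python
from h import *
for n in('scene','top'):
    s=snap(n);print(n,s['K'][0][0],s['origin'],np.round(s['rotation'],2).tolist(),(s['range_z']>0).mean())
    cv2.imwrite(f'pics/{n}0.png',cv2.resize(s['img'][:,:,::-1],(800,600)))
o=observe();print({k:np.round(v,3).tolist() for k,v in o.items()})
```

```text
scene 471.9803120826952 [-0.45309756  0.76338173  0.68462929] [-1.06, 2.06, -1.26] 0.9588063557942709
top 352.9067410983973 [0.37436655 0.09438486 1.07021594] [-2.19, 2.12, -0.2] 0.9961191813151041
{'clock': 0.1, 'joints': [-1.343, 0.32, 1.566, 0.0, 1.257, -0.02], 'qvel': [0.0, -0.001, -0.003, -0.0, 0.001, -0.001], 'joint_torque': [-0.0, -41.641, -23.47, -0.0, 0.005, 0.0], 'tool_pos': [0.141, -0.557, 0.231], 'tcp_rot': [-3.116, -0.388, 0.0], 'contact_force': [-0.164, 0.321, 0.247], 'moment': [-0.001, 0.006, -0.027], 'gripper_force': 0.0, 'grip_width': 1.0}
```

View pics/scene0.png

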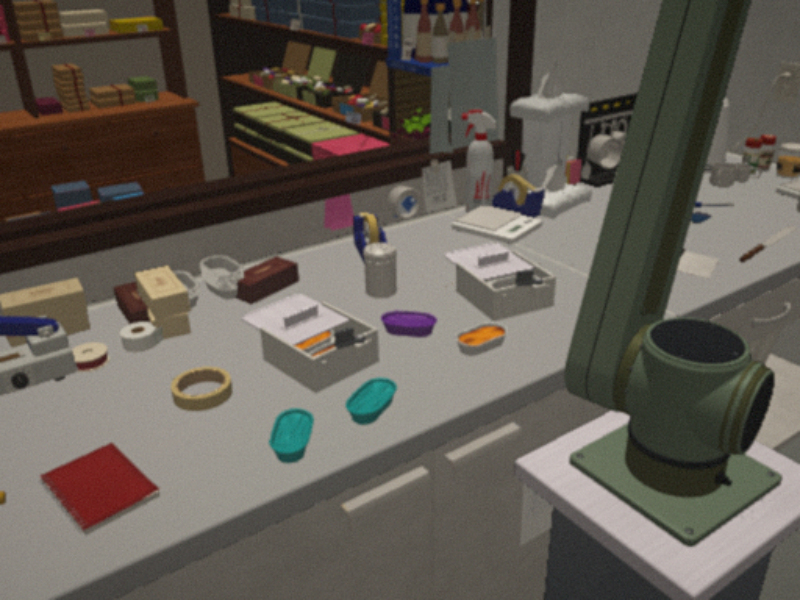

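View pics/top0.png

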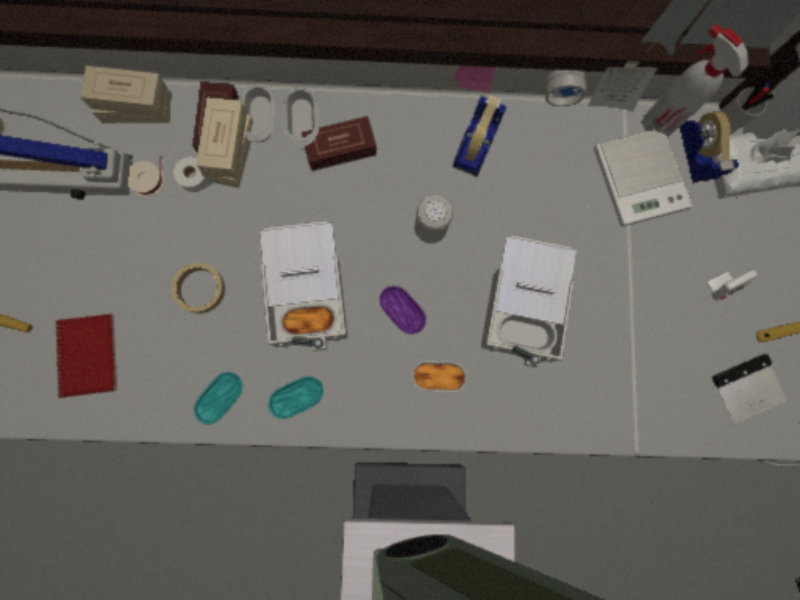

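The top view shows two candidates: the left box at about (302,285) with an orange baked cake at (307,320), and the right box at about (532,297) with an empty grey foil cup at (527,332). The left one fits "cake_box" because it holds the baked cake. In the scene view the left box at (320,340) also shows orange. I'll confirm with an enlarged crop while measuring.

Add to h.py:
```python
from scipy.spatial.transform import Rotation as R
def pts(s):
    K=np.array(s['K']);z=np.array(s['range_z']);v,u=np.mgrid[:z.shape[0],:z.shape[1]]
    p=np.stack([(u-K[0,2])/K[0,0]*z,(v-K[1,2])/K[1,1]*z,z],-1)
    return p@R.from_rotvec(s['rotation']).as_matrix().T+np.array(s['origin'])
```

Run:
```python
from h import *
def load(n): return dict(np.load(n+'.npz'))
t=load('top');P=pts(t);Q=pts(load('scene'))
c=t['img'][130:235,155:235,::-1]
d=load('scene')['img'][180:250,150:250,::-1]
cv2.imwrite('pics/crop.png',np.hstack([cv2.resize(c,(400,525),interpolation=2),np.pad(cv2.resize(d,(400,280),interpolation=2),((0,245),(0,0),(0,0)))]))
for nm,p in(('top',P),('scene',Q)):
    c0=P[182,193,:2]
    m=(np.hypot(*(p[...,:2]-c0).transpose(2,0,1))<0.16)
    q=p[m]
    print(nm,c0,'table',np.median(q[abs(q[:,2])<.012][:,2]))
    for lo,hi in((.053,.062),(.062,.069),(.055,.069),(.075,.086),(.086,.105)):
        g=q[(q[:,2]>lo)&(q[:,2]<hi)]
        if len(g)<4: print(lo,len(g));continue
        r=cv2.minAreaRect((g[:,:2]*1000).astype(np.float32)); print(lo,hi,len(g),g.mean(0).round(4),np.round(r[0],1),np.round(r[1],1),round(r[2],1))
```

```text
top [0.58145755 0.25169617] table 0.0008029419206061483
0.053 0.062 1660 [0.6204 0.2592 0.0599] [579. 250.] [243.  138.5] 9.2
0.062 0.069 871 [0.5906 0.2522 0.0641] [577.5 251.7] [241.1 142.4] 8.9
0.055 0.069 2521 [0.6105 0.2568 0.0614] [578.4 251.4] [242.5 142.5] 8.5
0.075 0.086 101 [0.5738 0.249  0.0807] [534.7 249. ] [146.8  68.6] 5.0
0.086 0.105 39 [0.4774 0.2419 0.095 ] [535.6 240.7] [ 29.9 131.2] 88.9
scene [0.58145755 0.25169617] table 0.0004946816529154408
0.053 0.062 1211 [0.5932 0.2606 0.0595] [576.7 253.7] [247.9 142.4] 8.9
0.062 0.069 429 [0.5578 0.2533 0.0647] [574.6 252.2] [240.9 145.5] 7.3
0.055 0.069 1580 [0.5867 0.2588 0.0611] [577.4 252.2] [248.3 145.2] 8.2
0.075 0.086 135 [0.5494 0.2508 0.0801] [534.5 250.8] [147.4  68. ] 5.1
0.086 0.105 60 [0.4718 0.2449 0.0927] [473.2 244.4] [32.9 12. ] 83.6
```

View pics/crop.png

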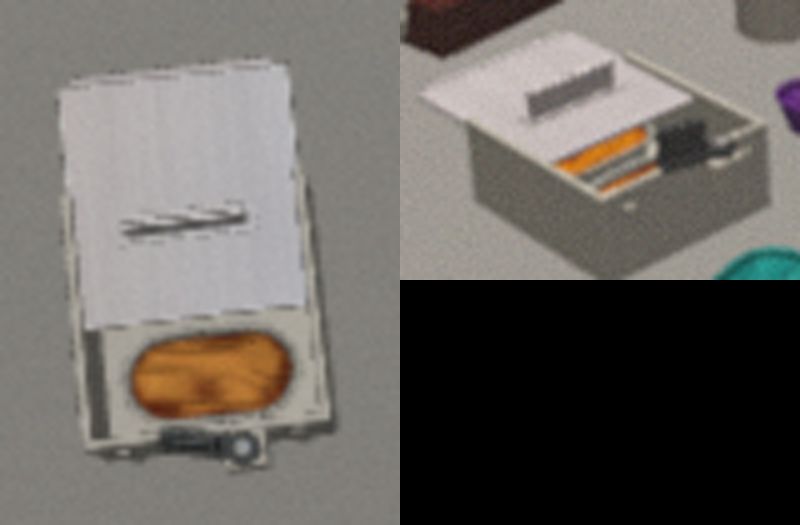

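The crop confirms it: an orange cake in the open front of the left box, with its pull at about crop (183,222) and dark wing at (205,443) beside the pivot at (243,448). Next I'll refine the yaw, pull and wing.

Add to h.py:
```python
def meas(n,p):
    q=p[(np.hypot(p[...,0]-.5815,p[...,1]-.2517)<.17)&(p[...,2]>.05)]
    lid=q[(q[:,2]<.069)&(q[:,0]>.4)]
    out={}
    for k,g in(('lid+rim',lid),('pull',q[(q[:,2]>.076)&(q[:,2]<.088)&(q[:,0]>.515)]),('fin',q[(q[:,2]>.086)&(q[:,2]<.105)&(q[:,0]<.53)])):
        if len(g)<8: print(n,k,len(g));continue
        r=cv2.minAreaRect((g[:,:2]*1000).astype(np.float32))
        b=g[:,:2]-g[:,:2].mean(0);v=np.linalg.svd(b,full_matrices=False)[2][0]
        print(n,k,len(g),'mean',g.mean(0).round(4),'zmax',g[:,2].max().round(3),'rect',np.round(r[0],1),np.round(r[1],1),round(r[2],1),'axis deg',np.degrees(np.arctan2(v[1],v[0])).round(1))
        if k=='pull': print('  back face along x max/min',g[:,0].max().round(4),g[:,0].min().round(4),'y',g[:,1].min().round(4),g[:,1].max().round(4))
```

Run:
```python
from h import *
for n in('top','scene'):
    P=pts(dict(np.load(n+'.npz')));meas(n,P)
    q=P[(np.hypot(P[...,0]-.5815,P[...,1]-.2517)<.17)]
    g=q[(q[:,2]>.05)&(q[:,2]<.069)]
    # side edges: sweep yaw, extents in box frame
    for a in(6,7,8,9,10):
        r=np.radians(a);u=np.array([np.cos(r),np.sin(r)]);v=np.array([-u[1],u[0]])
        A,B=g[:,:2]@u,g[:,:2]@v; print(a,np.percentile(A,[0,.5,99.5,100]).round(4),np.percentile(B,[0,1,99,100]).round(4),np.ptp(B).round(4))
# colour check of pivot/fin via ray onto plane z=.096 (top)
t=dict(np.load('top.npz'));hsv=cv2.cvtColor(t['img'],cv2.COLOR_RGB2HSV);P=pts(t)
m=(hsv[...,2]<75)&(P[...,2]>.07)&(P[...,0]<.53)&(P[...,0]>.43)&(P[...,1]>.16)&(P[...,1]<.34)
v,u=np.nonzero(m);print('dark px',len(u),u.min(),u.max(),v.min(),v.max(),P[m].mean(0).round(4))
```

```text
top lid+rim 2545 mean [0.6096 0.2568 0.0613] zmax 0.069 rect [578.4 251.4] [242.5 142.5] 8.5 axis deg -171.3
top pull 79 mean [0.6025 0.2558 0.0818] zmax 0.087 rect [602.8 255. ] [ 8.6 69. ] 9.4 axis deg -81.3
  back face along x max/min 0.6098 0.5933 y 0.221 0.2892
top fin 38 mean [0.4741 0.2415 0.0953] zmax 0.099 rect [474.4 241.8] [30.1  7.8] 85.8 axis deg -94.9
6 [0.4817 0.4865 0.7214 0.7245] [0.1141 0.1179 0.2596 0.2634] 0.1493
7 [0.4843 0.4892 0.7243 0.7269] [0.1052 0.1082 0.2486 0.2509] 0.1457
8 [0.4868 0.4917 0.7273 0.7291] [0.0963 0.0982 0.2379 0.2398] 0.1435
9 [0.4891 0.4942 0.7299 0.7323] [0.087  0.0879 0.2276 0.2296] 0.1426
10 [0.4913 0.4964 0.7324 0.7358] [0.0758 0.0777 0.2174 0.2202] 0.1445
scene lid+rim 1722 mean [0.5803 0.2591 0.0604] zmax 0.069 rect [577.  252.4] [248.  145.8] 8.8 axis deg -171.0
scene pull 78 mean [0.5999 0.2586 0.0803] zmax 0.086 rect [601.2 256.7] [15.8 68.1] 8.0 axis deg -80.8
  back face along x max/min 0.61 0.5887 y 0.2231 0.2905
scene fin 60 mean [0.4718 0.2449 0.0927] zmax 0.099 rect [473.2 244.4] [32.9 12. ] 83.6 axis deg 84.0
6 [0.4776 0.4799 0.7202 0.727 ] [0.1159 0.12   0.263  0.2655] 0.1495
7 [0.4803 0.4827 0.7232 0.7292] [0.1071 0.1103 0.252  0.2542] 0.1471
8 [0.4828 0.4854 0.7261 0.7313] [0.0969 0.1005 0.2413 0.243 ] 0.1461
9 [0.4853 0.4879 0.729  0.7331] [0.086  0.0901 0.2308 0.2321] 0.1461
10 [0.4875 0.4901 0.7321 0.7358] [0.0752 0.0798 0.2211 0.2226] 0.1474
dark px 62 187 206 216 222 [0.4718 0.237  0.0845]
```

Measured from both views, the cake box has yaw 8.8°, its centre at about (0.553, 0.248), the lid about 65 mm open and the latch about 1.33 rad. All of these agree with the given ranges and heights. Moving now with the fingers shut.

The rows are not in the units I measure in: shifts go in shares of 50 mm and turns go in shares of 4 rad. I convert before sending: -0.032 m is -0.64, -0.016 m is -0.32.

Request:
shift_gripper(
  motion=[
    {"sx":0.32,"sy":-0.32},
    {"sx":0.64,"sy":-0.64},
    {"sx":0.64,"sy":-0.64},
    {"sx":0.64,"sy":-0.64},
    {"sx":0.64,"sy":-0.64},
    {"sx":0.64,"sy":-0.64},
    {"sx":0.64,"sy":-0.64},
    {"sx":0.64,"sy":-0.64},
    {"sx":0.64,"sy":-0.64},
    {"sx":0.64,"sy":-0.64},
  ],
  aperture=0.0,
)

```text
clock: 1.1
tool_pos: [0.3615, -0.1864, 0.2312]
tcp_rot: [3.117, 0.388, -0.0]
contact_force: [1.3, -0.3, 0.3]
grip_width: -0.004
gripper_force: 0.0
```

Request:
shift_gripper(
  motion=[
    {"sx":0.64,"sy":-0.64},
    {"sx":0.64,"sy":-0.64},
    {"sx":0.64,"sy":-0.64},
    {"sx":0.64,"sy":-0.64},
    {"sx":0.64,"sy":-0.64},
    {"sx":0.64,"sy":-0.64},
    {"sx":0.64,"sy":-0.64},
    {"sx":0.64,"sy":-0.64},
    {"sx":0.64,"sy":-0.64},
    {"sx":0.32,"sy":-0.32,"az":0.0235},
  ],
)

```text
clock: 2.1
tool_pos: [0.5825, 0.1843, 0.2303]
tcp_rot: [-3.132, -0.241, 0.0]
contact_force: [0.3, 0.2, 0.2]
grip_width: 0.001
gripper_force: 0.0
```

Add to h.py:
```python
yw=np.radians(8.8);U=np.array([np.cos(yw),np.sin(yw)]);V=np.array([-U[1],U[0]]);C=np.array([.5529,.2479])
def todo(A,B,z,yaw_off=0):
    o=observe();M=R.from_rotvec(o['tcp_rot']).as_matrix()
    p=np.array(o['tool_pos']);t=np.r_[C+A*U+B*V,z]
    print('box frame tcp',((p[:2]-C)@U).round(4),((p[:2]-C)@V).round(4),p[2].round(4),'tilt z',M[:,2].round(3),'F',np.round(o['contact_force'],1),'t',o['clock'],'w',np.round(o['grip_width'],2))
    print('tool delta',(M.T@(t-p)).round(4),'x-yaw',np.degrees(np.arctan2(M[1,0],M[0,0])).round(2))
```

```bash
python3 -c "
from h import *
todo(.080,0,.20)"
```

```text
box frame tcp 0.0195 -0.0674 0.2303 tilt z [-0.     0.001 -1.   ] F [0.3 0.2 0.2] t 2.1 w 0.0
tool delta [ 0.0605 -0.0673  0.0304] x-yaw 8.81
```

To row units: 0.04 m is 0.8, -0.034 m is -0.68.

Request:
shift_gripper(
  motion=[
    {"sx":0.6,"sy":-0.68},
    {"sx":0.6,"sy":-0.66},
    {"sz":0.8},
    {"sz":0.8},
    {"sz":0.8},
    {"sz":0.4},
    {"sz":0.32},
    {},
  ],
)

```text
clock: 2.9
tool_pos: [0.6283, 0.2557, 0.0718]
tcp_rot: [3.13, 0.241, -0.011]
contact_force: [-0.4, -0.3, -0.4]
grip_width: 0.002
gripper_force: 0.0
```

Run:
```python
from h import *
todo(.08,0,.070)
s=snap('top');meas('top',pts(s));
a=s['img'][130:235,155:235,::-1];b=snap('scene')['img'][160:250,140:260,::-1]
cv2.imwrite('pics/b.png',np.hstack([cv2.resize(a,(343,450),interpolation=2),cv2.resize(b,(450,450*90//120),interpolation=2)[:450] if 0 else np.pad(cv2.resize(b,(440,330),interpolation=2),((0,120),(0,0),(0,0)))]))
```

```text
box frame tcp 0.0757 -0.0038 0.0718 tilt z [-0.007 -0.003 -1.   ] F [-0.4 -0.3 -0.4] t 2.9 w 0.0
tool delta [ 0.0043 -0.0038  0.0017] x-yaw 8.81
top lid+rim 138 mean [0.6535 0.2004 0.0618] zmax 0.068 rect [652.9 224.7] [188.7 104. ] 54.9 axis deg -164.3
top pull 0
top fin 0
```

View pics/b.png

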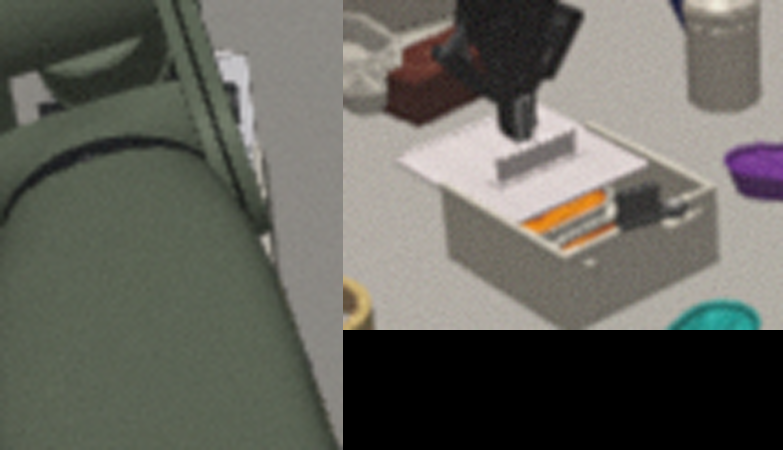

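Scene crop: the closed fingertips (at about 518,125) stand behind the pull (535,150), clear of everything else. Pushing the lid.

To row units: -0.01 m is -0.2, -0.008 m is -0.16.

Request:
shift_gripper(
  motion=[
    {"sx":-0.16,"sz":0.02},
    {"sx":-0.16},
    {"sx":-0.2},
    {"sx":-0.2},
    {"sx":-0.2},
    {"sx":-0.2},
    {"sx":-0.12},
    {},
  ],
)

```text
clock: 3.8
tool_pos: [0.5674, 0.2467, 0.0742]
tcp_rot: [3.132, 0.242, -0.004]
contact_force: [-0.1, -0.7, -0.4]
grip_width: -0.005
gripper_force: 0.0
```

```bash
python3 -c "
from h import *
todo(0,0,.071);meas('scene',pts(snap('scene')))"
```

```text
box frame tcp 0.0142 -0.0034 0.0742 tilt z [-0.002 -0.001 -1.   ] F [-0.1 -0.7 -0.4] t 3.8 w -0.0
tool delta [-0.0142 -0.0034  0.0032] x-yaw 8.82
scene lid+rim 1508 mean [0.5449 0.2595 0.0606] zmax 0.069 rect [551.9 249.4] [196.9 145.1] 8.3 axis deg -158.2
scene pull 98 mean [0.5518 0.2505 0.0814] zmax 0.088 rect [559.4 249.9] [29.  70.2] 11.1 axis deg 100.0
  back face along x max/min 0.5722 0.541 y 0.2135 0.2832
scene fin 59 mean [0.4721 0.245  0.0925] zmax 0.098 rect [472.7 243.4] [12.1 32.5] 0.1 axis deg 87.5
```

To row units: -0.004 m is -0.08, 0.003 m is 0.06.

Request:
shift_gripper(
  motion=[
    {"sx":-0.08,"sz":0.06},
    {"sx":-0.08},
    {"sx":-0.08},
    {},
  ],
)

```text
clock: 4.25
tool_pos: [0.5562, 0.2449, 0.0708]
tcp_rot: [3.132, 0.241, -0.003]
contact_force: [-0.8, -0.0, -0.0]
grip_width: 0.001
gripper_force: 0.0
```

Request:
shift_gripper(
  motion=[
    {"sx":-0.04},
    {"sx":-0.04},
    {},
  ],
)

```text
clock: 4.55
tool_pos: [0.5539, 0.2446, 0.0713]
tcp_rot: [-3.132, -0.242, -0.002]
contact_force: [4.4, 0.6, -2.9]
grip_width: 0.002
gripper_force: 2.0
```

```bash
python3 -c "
from h import *
todo(0,0,.071)"
```

```text
box frame tcp 0.0004 -0.0034 0.0713 tilt z [ 0.002  0.    -1.   ] F [ 4.4  0.6 -2.9] t 4.55 w 0.0
tool delta [-0.0004 -0.0034  0.0002] x-yaw 8.82
```

To row units: -0.002 m is -0.04.

Request:
shift_gripper(
  motion=[
    {"sx":-0.04},
    {"sx":-0.04},
    {},
  ],
)

```text
clock: 4.85
tool_pos: [0.5538, 0.2446, 0.0715]
tcp_rot: [-3.131, -0.242, -0.016]
contact_force: [13.7, 0.4, -8.5]
grip_width: -0.002
gripper_force: 6.3
```

```bash
python3 -c "
from h import *
todo(0,0,.071)"
```

```text
box frame tcp 0.0004 -0.0034 0.0715 tilt z [ 0.01   0.002 -1.   ] F [13.7  0.4 -8.5] t 4.85 w -0.0
tool delta [-0.0004 -0.0034  0.0005] x-yaw 8.84
```

The lid reached its stop at the predicted place, with 14 N of force rising and no further travel. Backing off, lifting over, and going to the front of the wing.

To row units: -0.04 m is -0.8, -0.02 m is -0.4.

Request:
shift_gripper(
  motion=[
    {"sx":0.2},
    {"sx":0.16,"sz":-0.2},
    {"sz":-0.8},
    {"sx":-0.4,"sz":-0.2},
    {"sx":-0.8,"sy":-0.12},
    {"sx":-0.8,"sy":-0.12},
    {"sx":-0.52,"sy":-0.12},
    {},
  ],
)

```text
clock: 5.65
tool_pos: [0.4353, 0.2444, 0.1313]
tcp_rot: [3.131, 0.244, -0.009]
contact_force: [1.0, -0.4, 0.3]
grip_width: 0.002
gripper_force: 0.0
```

```bash
python3 -c "
from h import *
todo(-.112,.016,.081)
P=pts(snap('scene'));meas('scene',P)"
```

```text
box frame tcp -0.1168 0.0145 0.1313 tilt z [-0.005 -0.002 -1.   ] F [ 1.  -0.4  0.3] t 5.65 w 0.0
tool delta [ 0.0051 -0.0015  0.0502] x-yaw 8.9
scene lid+rim 1499 mean [0.5447 0.2576 0.0605] zmax 0.069 rect [545.  248.6] [182.2 146.2] 7.2 axis deg -177.2
scene pull 81 mean [0.5365 0.2482 0.0806] zmax 0.085 rect [538.5 246.1] [14.2 73.4] 10.2 axis deg 99.6
  back face along x max/min 0.551 0.5291 y 0.2109 0.2821
scene fin 61 mean [0.4716 0.2442 0.0926] zmax 0.098 rect [472.7 244. ] [33.2 15.1] 85.8 axis deg 84.1
```

To row units: 0.02 m is 0.4, 0.01 m is 0.2.

Request:
shift_gripper(
  motion=[
    {"sy":-0.04,"sz":0.4},
    {"sz":0.4},
    {"sz":0.2},
    {},
  ],
)

```text
clock: 6.1
tool_pos: [0.4393, 0.2467, 0.08]
tcp_rot: [3.131, 0.241, -0.005]
contact_force: [0.6, -0.5, 0.4]
grip_width: -0.002
gripper_force: 0.0
```

Run:
```python
from h import *
todo(-.112,.016,.081)
b=snap('scene')['img'][160:250,140:260,::-1];cv2.imwrite('pics/c.png',cv2.resize(b,(720,540),interpolation=2))
```

```text
box frame tcp -0.1124 0.0162 0.08 tilt z [-0.003 -0.002 -1.   ] F [ 0.6 -0.5  0.4] t 6.1 w -0.0
tool delta [ 0.0004  0.0002 -0.001 ] x-yaw 8.79
```

View pics/c.png

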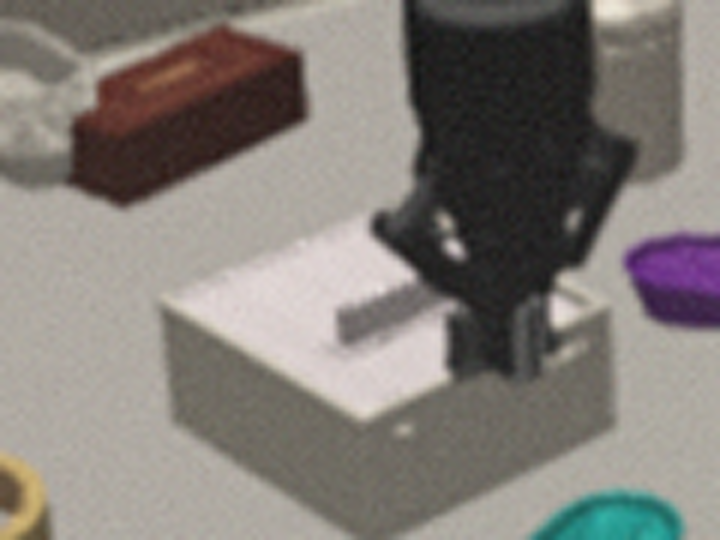

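The picture shows the lid shut, with its front edge at the rim. The fingertips (about 525,370) stand in front of the dark wing (470,350). Sweeping the latch round.

To row units: 0.008 m is 0.16, 0.005 m is 0.1.

Request:
shift_gripper(
  motion=[
    {"sx":0.16},
    {"sx":0.16},
    {"sx":0.08,"sy":-0.02},
    {"sx":0.08,"sy":-0.02},
    {"sx":0.1},
    {"sx":0.08},
    {"sx":0.1,"sy":0.02},
    {"sx":0.1,"sy":0.04},
    {},
  ],
)

```text
clock: 7.05
tool_pos: [0.4833, 0.2529, 0.0813]
tcp_rot: [-3.132, -0.241, -0.002]
contact_force: [-0.2, 0.8, -1.0]
grip_width: -0.0
gripper_force: 0.2
```

```bash
python3 -c "
from h import *
todo(-.0595,.0086,.08);meas('scene',pts(snap('scene')))"
```

```text
box frame tcp -0.068 0.0156 0.0813 tilt z [ 0.001  0.    -1.   ] F [-0.2  0.8 -1. ] t 7.05 w -0.0
tool delta [0.0085 0.007  0.0013] x-yaw 8.8
scene lid+rim 1335 mean [0.5362 0.2643 0.0604] zmax 0.069 rect [545.9 248.3] [183.5 144.4] 9.1 axis deg -152.3
scene pull 50 mean [0.5348 0.2621 0.0802] zmax 0.084 rect [536.8 261.4] [14.2 43.8] 9.4 axis deg 101.5
  back face along x max/min 0.5454 0.5267 y 0.2401 0.2827
scene fin 92 mean [0.4786 0.249  0.0953] zmax 0.105 rect [479.7 245.5] [44.5 19.1] 88.3 axis deg 94.9
```

To row units: 0.005 m is 0.1, 0.004 m is 0.08.

Request:
shift_gripper(
  motion=[
    {"sx":0.08,"sy":0.06},
    {"sx":0.1,"sy":0.08},
    {"sx":0.06,"sy":0.1},
    {"sx":0.06,"sy":0.1},
    {},
  ],
)

```text
clock: 7.6
tool_pos: [0.5003, 0.2378, 0.0813]
tcp_rot: [-3.132, -0.24, -0.001]
contact_force: [-0.8, -0.9, 0.2]
grip_width: -0.002
gripper_force: 0.3
```

Request:
shift_gripper(
  motion=[
    {"sy":0.04},
    {"sy":0.04},
    {},
  ],
)

```text
clock: 7.9
tool_pos: [0.5004, 0.2373, 0.0815]
tcp_rot: [-3.127, -0.238, -0.002]
contact_force: [-3.2, 12.1, -2.0]
grip_width: -0.001
gripper_force: 6.0
```

```bash
python3 -c "
from h import *
todo(-.053,-.0015,.08)"
```

```text
box frame tcp -0.0535 -0.0025 0.0815 tilt z [ 0.001  0.006 -1.   ] F [-3.2 12.1 -2. ] t 7.9 w -0.0
tool delta [ 0.0005 -0.0009  0.0015] x-yaw 8.69
```

The latch is at its stop: 12 N, at the predicted position. Releasing sideways, lifting and moving away to look.

To row units: 0.045 m is 0.9, -0.04 m is -0.8.

Request:
shift_gripper(
  motion=[
    {"sy":-0.16},
    {"sy":-0.12,"sz":-0.2},
    {"sz":-0.8},
    {"sz":-0.8},
    {"sy":0.8,"sz":-0.6},
    {"sx":-0.4,"sy":0.9},
    {"sx":-0.4,"sy":0.9},
    {"sx":-0.4,"sy":0.9},
    {"sy":0.9},
    {"sy":0.9},
  ],
)

```text
clock: 8.9
tool_pos: [0.4791, -0.0249, 0.2027]
tcp_rot: [3.131, 0.242, 0.003]
contact_force: [0.2, 0.8, -0.4]
grip_width: 0.003
gripper_force: 0.0
```

Request:
shift_gripper(
  motion=[
    {"sy":0.8},
    {"sy":0.8},
    {"sy":0.4},
    {},
  ],
)

```text
clock: 9.3
tool_pos: [0.4952, -0.1245, 0.202]
tcp_rot: [3.131, 0.236, 0.002]
contact_force: [-0.4, 0.5, -0.2]
grip_width: -0.002
gripper_force: 0.0
```

Run:
```python
from h import *
todo(0,0,.2)
s=snap('scene');t=snap('top')
for n,x in(('scene',s),('top',t)): meas(n,pts(x))
cv2.imwrite('pics/d.png',np.vstack([cv2.resize(s['img'][130:290,90:390,::-1],(560,299),interpolation=2),cv2.resize(t['img'][110:270,90:390,::-1],(560,299),interpolation=2)]))
```

```text
box frame tcp -0.114 -0.3591 0.202 tilt z [ 0.001 -0.002 -1.   ] F [-0.4  0.5 -0.2] t 9.3 w -0.0
tool delta [ 0.1128 -0.3595  0.0014] x-yaw 8.62
scene lid+rim 1551 mean [0.5425 0.2578 0.0606] zmax 0.069 rect [544.1 248.2] [181.4 145.7] 9.3 axis deg -174.4
scene pull 83 mean [0.5365 0.2486 0.0803] zmax 0.085 rect [528.9 246.2] [30.7 66.9] 7.6 axis deg 98.1
  back face along x max/min 0.5482 0.5163 y 0.2139 0.2805
scene fin 51 mean [0.4965 0.2213 0.0931] zmax 0.098 rect [498.6 220.4] [34.  11.5] 9.1 axis deg -169.7
top lid+rim 2500 mean [0.5557 0.2487 0.0613] zmax 0.069 rect [546.5 246.7] [178.3 142.2] 9.0 axis deg -172.1
top pull 79 mean [0.539  0.2461 0.0817] zmax 0.087 rect [539.5 245.8] [ 8.8 68.4] 8.5 axis deg -81.7
  back face along x max/min 0.5459 0.5304 y 0.2121 0.2794
top fin 40 mean [0.4994 0.2184 0.0957] zmax 0.1 rect [499.5 218.9] [30.9  8. ] 7.9 axis deg -171.2
```

View pics/d.png

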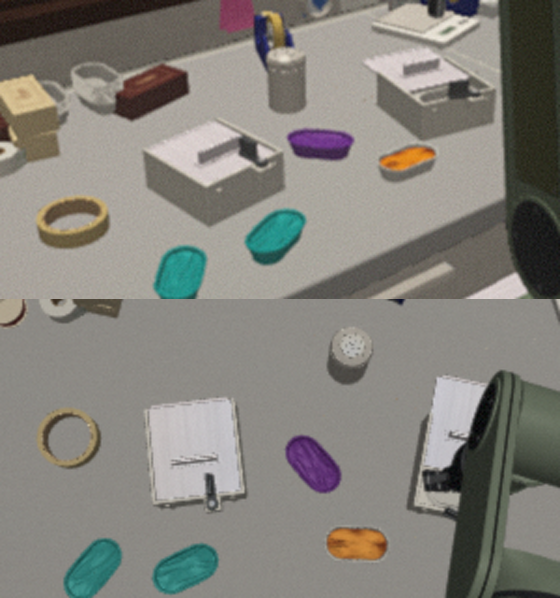

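The lid is shut, with its pull at box x ≈ -0.015. The fin points along 8.8°, straight back along the box's axis (top crop 210,490). The cup box is still open and the bystanders are where they stood.

```bash
python3 -c "
from bench import job
print(job.sign_off())"
```

```text
the job is handed in; nothing more can be done
None
```

I closed the cake box and handed the job in at about 9.4 s: its lid is pushed fully shut and its wing latch turned straight back over the lid. The cup box is still open and the things standing around were not moved.

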